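# Hang the sound carving on the drying rail

## Robot

A 6-joint arm with a two-finger parallel gripper is mounted at the origin on the work surface. World frame = base frame: x ahead of the robot, y to its left, z up, the work surface at z = 0. Lengths are in mm, angles in rad, forces in N, time in s.
With the tool pointing down it reaches from about 400 to 925 mm from the base axis. Payload 12.5 kg.
Tool frame: the origin (TCP) lies between the finger pads; the fingertips stand 11 mm ahead of it and the grasp point (between the pads) lies 8 mm behind it (env.tip_extent is the distance from the TCP to the fingertips, in mm); x points along the fingers, z is the direction in which the jaws open and shut, and the axes are right-handed (so a half turn about x gives the same grasp; the last joint's range is limited). The gripper opens to 95 mm and grips with 3 to 60 N. Pads are 20 mm wide; open, the fingers measure 119 mm over their backs; the gripper's body (75 mm by 180 mm) begins 59 mm behind the grasp point.
Start: joints at [1.198, 0.491, 1.559, -0, 1.092, -0.106], TCP at [164.761, 602.909, 225.661] pointing down, gripper open.
Joint ranges: [-3.1, 3.1], [-0.84, 2.19], [0.05, 2.79], [-1.13, 4.28], [0.06, 2.93], [-2.69, 2.69]. Speed limits (rad/s): [2.22, 2.22, 2.79, 3.14, 3.14, 3.14].

## Interface

Orientations are given as [roll, pitch, yaw] about the fixed x, y, z axes, in that order (R = Rz(yaw) Ry(pitch) Rx(roll)).
In Python, from cell import status, imaging, env gives the robot as it stands. The module is installed in compiled form; this text tells all that it offers.
- The arm moves only by the tool apply_moves, never from a script. Its argument "increments" is a list of rows, each a list of 5 numbers: the closure, from 0 (fully open) to 1 (shut), then the shift along the tool's x, y, z in mm, then the turn about the tool's x in degrees. A call has 1 to 10 rows; each row shifts and turns the commanded pose from where the row before left it, along the tool's axes as they then stand; what a row does not reach is not made up. A row lasts 1/10 s, in which the tool goes at most 50 mm and 8.59 degrees, less where a joint would pass 70% of its speed; a pose out of reach is approached as far as the arm can. A call with a gripper value outside its range is refused whole. The fingers move at their own pace and stop on an object; the grip force is fixed at half the most. Time passes only in rows, so rows that do not move let the fingers close. It gives the time, the measured TCP pose, the force and the opening at its end, in the units of the state.
- status.state(): the state, without advancing time (a new reading comes with each control period).
- imaging.read_camera(name): name is "scene" or "side" or "wrist"; returns a dict with "pixels" (384x512x3 uint8, red, green, blue), "fovy" (degrees; the focal length in pixels is half the picture's height over the tangent of half this angle, whatever the lens; pixels are square), "cx", "cy" (the principal point, pixels), "R" (3x3) and "t" (3): a world point X has camera coordinates R X + t. Camera axes: x right, y down, z forward; pixel columns grow to the right and rows downward; lengths in mm; the calibration is good to about 2 mm. A picture is of the moment at which its call begins. There is no depth.
- env.job_done(): hands the job in, once; it reports no verdict.
The state is a dict: "t": time; "joints": joint angles; "qvel": joint speeds; "tau": joint torques, N m; "eef_pos": TCP position; "tcp_rot": TCP orientation; "ft_force": force on the tool from outside, world axes, zero at the start; "moment": the same for the moment, N m; "opening": opening from 0.0 (shut) to 1.0 (fully open).
Only numpy, scipy, OpenCV 4.12 (cv2) and the standard library are available. Lean on these libraries where they do the work, as an engineer would, in place of code of your own. Each camera call takes 0.05 s, during which the arm holds its last target. There are 200 camera calls.

## Task

Of the three freshly oiled plaques in the leaning rack, take the one that has both upper corners whole, hook its hanger over the drying rail at the uncovered end, and slide it along under the clear cover until its hook is centred on the red tape, hanging free. Leave the two chipped plaques in the rack, and do not disturb the plaque already hanging or the oil tin.

Things in the scene. Friction and masses are not known exactly. Their poses are not given: they have to be found in the camera images.
- sound: The whole plaque, both upper corners present, on its drying hanger, 140 to 240 g; in one of the rack's three places. Carved wood 84 wide (y), 22 thick (x), 90 tall (z), lotus relief on its -x face; above it a pale wooden grip block, then an aluminium strap hook. Origin: middle of the plaque's underside; z up along the hanger, y across it.
- sound_grip (a point): Centre of the sound plaque's pale grip block, 112 mm up from its underside (z 90 to 134), 26 mm wide between the side faces to pinch (y), 26 mm deep (x).
- sound_hook (a point): Middle of the inside of the hook's bend, 207 mm up from the underside: it sits on the rail's top when hung. Strap 20 wide (y), 4 thick: shank up the block's front (x -17 to -13), over the top (z 207 to 211), down as a lip at x +13 to +17, its end flared out to +x and ending at z 176. Gap inside 26 mm, mouth downward.
- chipped_a: A plaque on the same hanger with the same frame, but its +y upper corner (26 wide, 30 tall) is broken off. In the leaning rack.
- chipped_b: As chipped_a, but with the -y upper corner broken off. In the leaning rack.
- rack: Fixed plywood rack, 314 long (y), 100 tall. Three plaques side by side 100 mm apart, carved faces to -x (the robot), tops leaning 25 degrees back to +x. Their undersides stand on a ledge, 34 mm above the bench, with an 8 mm lip in front; two bars carry their backs up to 68 mm along the plaque; the grip blocks stand free above. Origin on the bench below the middle underside.
- stand: Fixed drying rail: steel tube, diameter 14 mm, along y, axis 290 mm above the origin on the bench, y -275 to +240, a post with a black knob at each end. Robot on its -x side. Over y -275 to +85 a flat clear dust cover, x -18 to +72, underside 20 mm above the tube's axis: too low to hook a hanger on beneath it, high enough for a hook to slide. Its rear posts at x +55. Open above beyond y +85.
- load (a point): On the top of the rail (297 mm above the bench), in the middle of the uncovered stretch, at stand y +155; axes as the stand's.
- mark: Red tape 24 mm wide round the rail under the cover, and a strip of the same tape on the cover's front edge above it. Origin on the tube's axis (7 mm below its top), mid tape; axes as the stand's. At stand y -90 to 0. The next hanger hangs about 117 mm farther to -y.
- hung: A finished sound plaque already hanging from the rail, same hanger and frame, beyond the tape on its -y side. To be left alone.
- oil_tin: Green round oil tin, 68 mm across, 95 tall, standing on the bench between robot and rail. Origin under its centre.
There are look-alikes about, which are no part of the job. Leave any green look-alike of the sound alone.

How it is judged:
By the outcome, as a careful person would: the job done as asked, in the order asked, and still so for the second after the job is handed in, with the robot touching nothing.
It also fails if it takes over 54 s, if anything falls off the work surface, if the arm or the gripper's body presses on something with over 40 N, if the wrist force passes 120 N, or if a joint passes its speed limit or range.

## Working session

There is one attempt and no reset: what is moved stays moved. The work goes in short steps, Python scripts to look and compute and a tool call to move; the robot and the scene stay as the last step left them, time stands still between calls to the robot, and variables do not carry over. Pictures are saved under pics/ and viewed, about 8 in all and at most 12, crops included, and the job is handed in when it is done.

Besides the shell and the picture viewer there is one more tool, called after "Request:" by a JSON object that holds its "name" and its "arguments", one argument or row to a line. apply_moves: Moves the arm, as the interface text tells. Its arguments: {"type":"object","properties":{"increments":{"type":"array"}},"required":["increments"]}

```bash
mkdir -p pics; ls; cat > h.py <<'E'
import numpy as np, cv2
from cell import status, imaging, env
def cam(n):
    c=imaging.read_camera(n); c['R']=np.array(c['R']).reshape(3,3); c['t']=np.array(c['t']); c['n']=n
    c['f']=192/np.tan(np.radians(c['fovy'])/2); return c
def ray(c,u,v):
    d=c['R'].T@np.array([(u-c['cx'])/c['f'],(v-c['cy'])/c['f'],1.]); return -c['R'].T@c['t'], d/np.linalg.norm(d)
def plane(c,u,v,axis,val):
    o,d=ray(c,u,v); return o+d*(val-o[axis])/d[axis]
def tri(c1,p1,c2,p2):
    o1,d1=ray(c1,*p1);o2,d2=ray(c2,*p2)
    s=np.linalg.lstsq(np.c_[d1,-d2],o2-o1,rcond=None)[0]
    a,b=o1+s[0]*d1,o2+s[1]*d2; return (a+b)/2,np.linalg.norm(a-b)
def proj(c,X):
    p=c['R']@np.array(X,float)+c['t']; return c['cx']+c['f']*p[0]/p[2], c['cy']+c['f']*p[1]/p[2]
def save(c,name): cv2.imwrite('pics/'+name,cv2.cvtColor(c['pixels'],cv2.COLOR_RGB2BGR))
E
python3 - <<'E'
from h import *
import pickle
s=status.state(); print(s)
C={n:cam(n) for n in('scene','side','wrist')}
pickle.dump(C,open('c0.pkl','wb'))
for n,c in C.items(): print(n,c['fovy'],c['cx'],c['cy'],(-c['R'].T@c['t']).round(),c['R'][2].round(2)); save(c,n+'0.png')
E
```

```text
pics
{'t': 0.0, 'joints': array([ 1.19838950e+00,  4.91562377e-01,  1.55949955e+00,  1.50114261e-05,
        1.09167553e+00, -1.05589512e-01]), 'qvel': array([ 0.00138529,  0.00075879, -0.00123405, -0.00108228,  0.00052857,
       -0.00102876]), 'tau': array([-7.38788476e-04, -6.12657881e+01, -2.58186579e+01,  6.91428920e-02,
        4.83929529e-02, -1.20214281e-04]), 'eef_pos': array([164.66632645, 602.65936687, 225.04273447]), 'tcp_rot': array([ 3.02437442,  1.56965144, -1.95483881]), 'ft_force': array([ 0.07385688,  0.34631868, -1.11198568]), 'moment': array([-0.02896066, -0.00605729,  0.01626145]), 'opening': 1.0041212109088669}
scene 53.034550383303845 258.5757520232327 191.65268745146253 [855. 482. 981.] [-0.32 -0.48 -0.82]
side 42.619377906936144 259.09513647810456 191.96277759984747 [-181. -686.  922.] [ 0.58  0.55 -0.59]
wrist 64.27140181027899 265.55016229053626 192.53856624237906 [ 89. 623. 386.] [ 0.27 -0.07 -0.96]
```

View pics/scene0.png

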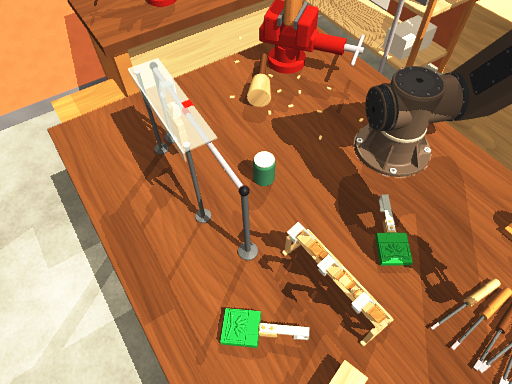

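View pics/side0.png

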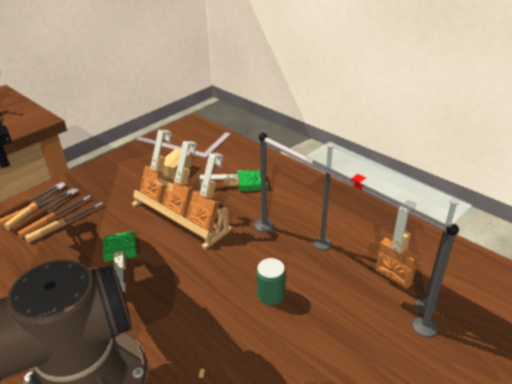

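Scene view: the rail has its uncovered end near (245,190), with the red tape at (187,104). The rack is at (340,280), the tin at (263,168), and two green look-alikes lie flat at (240,327) and (394,248). Side view: the rack's three plaques are at (152,182), (178,195) and (203,208), the hung plaque is at (397,260), the tape is at (358,181), and the tin is at (271,282). I'll enlarge the rack next.

```bash
python3 - <<'E'
from h import *
import pickle
C=pickle.load(open('c0.pkl','rb'))
a=cv2.resize(C['side']['pixels'][120:250,120:250],None,fx=4.5,fy=4.5,interpolation=cv2.INTER_CUBIC)
cv2.imwrite('pics/rack.png',a[:,:,::-1])
s,d=C['side'],C['scene']
for n,c,u,v,z in [('tin top',s,271,268,95),('tin top',d,264,159,95),('knobA',d,245,190,290),('knobA',s,263,136,290),('knobB',s,452,230,290)]:
    print(n,plane(c,u,v,2,z).round())
# masks
for n in('side','scene'):
    im=C[n]['pixels']; h=cv2.cvtColor(im,cv2.COLOR_RGB2HSV)
    m=(((h[...,0]<5)|(h[...,0]>175))&(h[...,1]>190)&(h[...,2]>120)).astype(np.uint8)
    k,l,st,ce=cv2.connectedComponentsWithStats(m)
    print(n,[(st[i].tolist(),ce[i].round(1).tolist()) for i in range(1,k) if st[i][4]>15])
print(tri(s,(263,135.5),d,(245,190)),tri(s,(358.5,181),d,(187,104)))
E
```

```text
tin top [ 431. -138.   95.]
tin top [ 432. -134.   95.]
knobA [610.  52. 290.]
knobA [624.  61. 290.]
knobB [ 598. -460.  290.]
side [([352, 175, 12, 14, 94], [357.6, 181.1])]
scene [([151, 0, 25, 7, 136], [162.4, 2.4]), ([264, 0, 20, 42, 506], [272.8, 20.3]), ([297, 5, 50, 50, 1170], [315.8, 33.3]), ([260, 23, 4, 8, 21], [261.8, 27.0]), ([281, 26, 15, 12, 131], [288.3, 31.5]), ([268, 45, 38, 29, 570], [287.0, 60.9]), ([182, 100, 11, 8, 51], [186.9, 103.4])]
(array([614.25832846,  54.91370852, 297.65424699]), np.float64(4.113525319799545)) (array([ 594.53107581, -246.19564191,  308.94778827]), np.float64(1.9155924912424722))
```

View pics/rack.png

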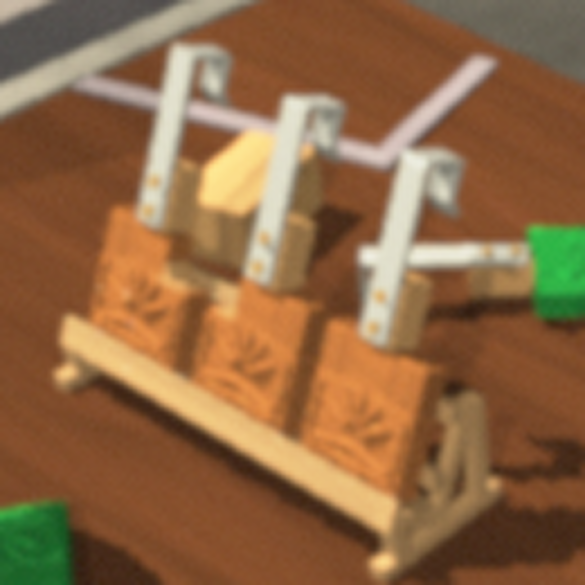

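Sound candidates, left to right in the side view:
- **(152,182):** its right (-y) upper corner is missing, so this is chipped_b.
- **(178,195):** its left (+y) upper corner is missing, so this is chipped_a.
- **(203,208):** both upper corners are whole, so this is the sound one.

The crop confirms this. The green flat ones are look-alikes.

```bash
python3 - <<'E'
from h import *
import pickle
C=pickle.load(open('c0.pkl','rb'))
im=C['scene']['pixels']
a=cv2.resize(im[215:345,275:400],None,fx=3.2,fy=3.2,interpolation=cv2.INTER_CUBIC)
b=cv2.resize(im[50:260,125:265],None,fx=2.8,fy=2.8,interpolation=cv2.INTER_CUBIC)
o=np.zeros((590,800,3),np.uint8); o[:a.shape[0],:a.shape[1]]=a; o[:b.shape[0],405:405+b.shape[1]]=b
cv2.imwrite('pics/sc_crop.png',o[:,:,::-1])
E
```

```text
(no output)
```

View pics/sc_crop.png

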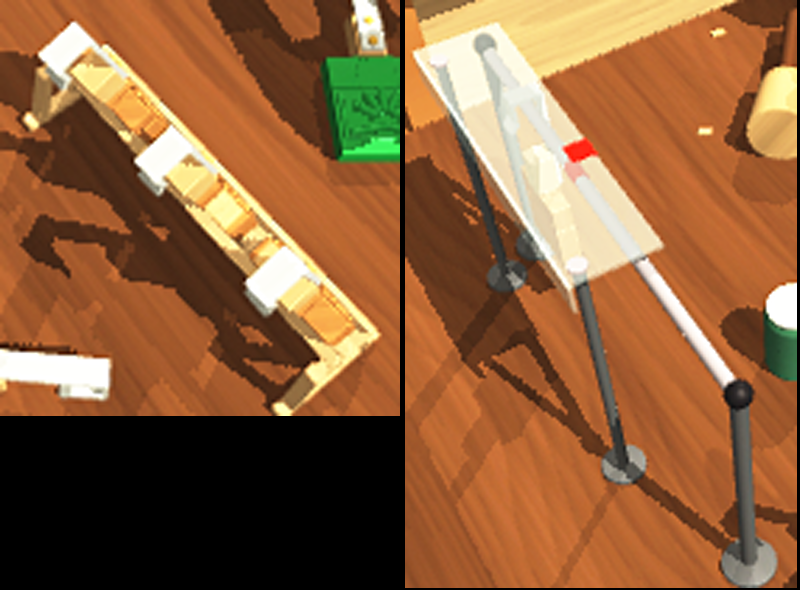

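The scene crop shows the knobs at (243.9,190.7) and (153.2,65.4), the rail tape under the cover at about (185,111), and the three hook tops at about (297,232), (326.5,264), (362.5,302.5). The sound hook is the one at the rail's end, (297,232).

```bash
python3 - <<'E'
from h import *
import pickle
C=pickle.load(open('c0.pkl','rb')); s,d=C['side'],C['scene']
A,e=tri(s,(263,136),d,(243.9,190.7)); B,e2=tri(s,(452,230),d,(153.2,65.4)); print('knobs',A.round(1),e,B.round(1),e2)
for n,p,q in [('strip',(357.6,180),(186.9,103.4)),('h0',(216,154),(297,232)),('h1',(189.6,142),(326.5,264.4)),('h2',(164.4,130.2),(362.5,302.5))]:
    X,e=tri(s,p,d,q); print(n,X.round(1),round(e,1))
# side views on plane of known z
for p in [(357.6,180),]: print(plane(s,*p,2,310).round(1))
print(plane(d,186.9,103.4,2,310).round(1), plane(d,(576-405)/2.8+125,173/2.8+50,2,297).round(1))
print('A,B scene at z290',plane(d,243.9,190.7,2,290).round(1),plane(d,153.2,65.4,2,290).round(1),plane(s,263,136,2,290).round(1),plane(s,452,230,2,290).round(1))
# hook tops in scene at z≈ 34+211*cos25
for q in [(297,232),(326.5,264.4),(362.5,302.5)]: print(plane(d,*q,2,225).round(1))
E
```

```text
knobs [615.8  54.9 295.8] 1.8340487466431394 [ 594.3 -461.2  293.7] 0.9661983547161607
strip [ 594.2 -244.7  311.4] 3.6
h0 [553.5 171.5 223.2] 4.7
h1 [548.  270.6 224.2] 1.6
h2 [541.7 374.5 225.9] 2.0
[ 593.9 -243.1  310. ]
[ 594.6 -248.2  310. ] [ 605.9 -235.5  297. ]
A,B scene at z290 [613.2  52.  290. ] [ 593.1 -467.   290. ] [624.1  61.3 290. ] [ 598.3 -459.7  290. ]
[552.5 173.7 225. ]
[547.6 271.3 225. ]
[540.4 375.  225. ]
```

View wrist0.

The side-view crop already settled which plaque it is. Next is the wrist view, to see the finger and body geometry, because the hook stands above the block and limits a top-down grasp.

View pics/wrist0.png

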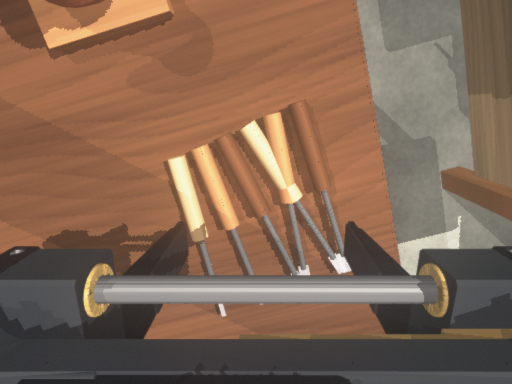

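```bash
python3 - <<'E'
from h import *
from scipy.spatial.transform import Rotation as Ro
import pickle
C=pickle.load(open('c0.pkl','rb')); w=C['wrist']
s=status.state(); R=Ro.from_euler('xyz',s['tcp_rot']).as_matrix(); print(R.round(3))
print('cam pos in tool',R.T@(-w['R'].T@w['t']-s['eef_pos'])); print('cam fwd in tool',R.T@w['R'][2], 'right',R.T@w['R'][0])
E
```

```text
[[-0.    -0.965  0.264]
 [-0.001  0.264  0.965]
 [-1.     0.    -0.001]]
cam pos in tool [-160.68278347   78.01685274   -0.17633928]
cam fwd in tool [ 9.60574350e-01 -2.78023219e-01 -8.63569014e-05] right [1.81520558e-04 3.16545851e-04 9.99999933e-01]
```

The body is 180 mm wide along the jaws and 75 mm across them. Gripping the block top-down would ram the hook into the body. I'll pinch the 20 mm strap from above at z ≈ 164 on the hanger, with the pads offset toward the robot. That clears the rail and the front edge of the cover. First I move above it.

Request:
{"name": "apply_moves", "arguments": {
  "increments": [
    [0,-20,0,0,-6.2],
    [0,-20,0,0,-6.2],
    [0,-20,0,0,-6.2],
    [0,0,-23,-32,0],
    [0,0,-23,-32,0],
    [0,0,-23,-32,0],
    [0,0,-23,-32,0],
    [0,0,-23,-32,0],
    [0,0,-23,-32,0],
    [0,0,-23,-32,0]
  ]
}}

```text
t: 1.15
eef_pos: [339.1, 387.2, 285.6]
tcp_rot: [1.278, 1.571, 2.907]
ft_force: [0.8, 0.3, 0.4]
opening: 0.998
```

Request:
{"name": "apply_moves", "arguments": {
  "increments": [
    [0,0,-23,-32,0],
    [0,0,-23,-32,0],
    [0,0,-23,-32,0],
    [0,0,-23,-32,0],
    [0,0,-23,-32,0],
    [0,0,-23,-32,0],
    [0,0,-23,-32,0],
    [0,0,0,0,0],
    [0,0,0,0,0]
  ]
}}

```text
t: 2.05
eef_pos: [512.2, 173.7, 285.2]
tcp_rot: [1.427, 1.57, 3.054]
ft_force: [0.4, -0.9, -0.5]
opening: 1.0
```

```bash
cat >> h.py <<'E'
from scipy.spatial.transform import Rotation as Ro
def tool(): s=status.state(); return s,Ro.from_euler('xyz',s['tcp_rot']).as_matrix()
E
python3 - <<'E'
from h import *
import pickle
w=cam('wrist');save(w,'w1.png');pickle.dump(w,open('w1.pkl','wb'))
s,R=tool();print(s['t'],s['eef_pos'],R.round(3).tolist())
E
```

```text
2.1 [511.73841501 174.39865199 285.39273711] [[-0.001, -0.998, -0.057], [0.0, -0.057, 0.998], [-1.0, 0.001, 0.0]]
```

View pics/w1.png

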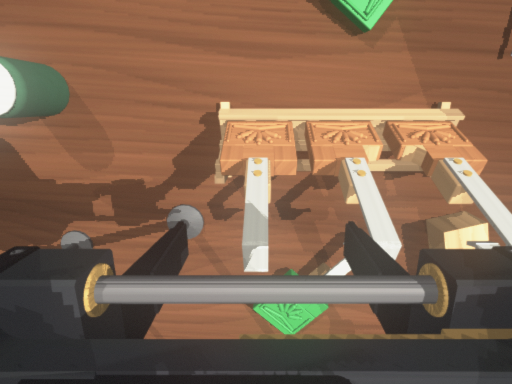

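The wrist view shows the sound plaque's strap between the fingers, from its lower end at (258,160) up to its top edge at about (257,250). I'll measure its edges.

```bash
python3 - <<'E'
from h import *
import pickle
w=pickle.load(open('w1.pkl','rb')); im=w['pixels'].astype(int)
for r in (170,190,210,230,245): 
    sat=im[r,225:290].max(1)-im[r,225:290].min(1); br=im[r,225:290].min(1); k=np.where((sat<40)&(br>110))[0]+225; print(r,k.min(),k.max())
print([(r,im[r,257].tolist()) for r in range(150,272,3)])
E
```

```text
170 248 267
190 246 267
210 245 267
230 243 267
245 242 267
[(150, [222, 154, 106]), (153, [225, 159, 108]), (156, [224, 162, 112]), (159, [231, 193, 119]), (162, [233, 195, 117]), (165, [231, 229, 217]), (168, [231, 230, 220]), (171, [232, 194, 118]), (174, [233, 197, 119]), (177, [231, 228, 216]), (180, [231, 230, 220]), (183, [231, 230, 220]), (186, [231, 231, 221]), (189, [231, 230, 220]), (192, [231, 230, 221]), (195, [230, 230, 221]), (198, [231, 230, 221]), (201, [231, 230, 220]), (204, [231, 230, 221]), (207, [230, 229, 220]), (210, [182, 180, 167]), (213, [179, 178, 166]), (216, [179, 177, 165]), (219, [178, 177, 165]), (222, [177, 177, 165]), (225, [179, 178, 166]), (228, [179, 178, 168]), (231, [178, 178, 167]), (234, [179, 178, 167]), (237, [179, 179, 166]), (240, [180, 178, 167]), (243, [188, 186, 174]), (246, [186, 185, 174]), (249, [234, 234, 227]), (252, [234, 234, 226]), (255, [234, 234, 227]), (258, [234, 234, 227]), (261, [234, 234, 226]), (264, [235, 235, 227]), (267, [234, 235, 227]), (270, [239, 240, 234])]
```

```bash
python3 - <<'E'
from h import *
import pickle
w=pickle.load(open('w1.pkl','rb'))
for u,v,z in [(242,247.5,232.4),(268,247.5,232.4),(248,170,133),(268,170,133)]: print(plane(w,u,v,2,z).round(1))
s,R=tool(); top=(plane(w,242,247.5,2,232.4)+plane(w,268,247.5,2,232.4))/2
# top=( -17,211) -> shank (-15,164)
f=np.array([.998,.057,0]); c,sn=.9063,.4226
g=top+f*(2*c-47*sn)+np.array([0,0,-2*sn-47*c]); print('shank pt',g.round(1))
t=g-f*5.5+[0,0,-8]; print('tcp target',t.round(1),'tool delta',(R.T@(t-s['eef_pos'])).round(1), s['eef_pos'])
c2=cam('side'); print('side px of shank',proj(c2,g))
E
```

```text
[540.8 157.  232.4]
[539.6 176.9 232.4]
[501.1 154.5 133. ]
[499.9 175.3 133. ]
shank pt [522.2 165.9 189. ]
tcp target [516.7 165.6 181. ] tool delta [104.4  -4.5  -9.1] [511.73841501 174.39865199 285.39273711]
side px of shank (np.float64(208.85576194569387), np.float64(170.3252910803159))
```

Request:
{"name": "apply_moves", "arguments": {
  "increments": [
    [0,0,-4.5,-9,0],
    [0,20,0,0,0],
    [0,25,0,0,0],
    [0,25,0,0,0],
    [0,20,0,0,0],
    [0,14.5,0,0,0],
    [0,0,0,0,0],
    [0.4,0,0,0,0],
    [0.4,0,0,0,0],
    [0.4,0,0,0,0]
  ]
}}

```text
t: 3.15
eef_pos: [517.4, 165.7, 182.0]
tcp_rot: [-1.401, 1.569, 0.228]
ft_force: [0.2, -0.9, 0.0]
opening: 0.802
```

```bash
python3 - <<'E'
from h import *
w=cam('wrist');s,R=tool();print(s['t'],s['eef_pos'],R.round(3).tolist(),s['opening'],s['ft_force'])
c=cam('side')
a=cv2.resize(w['pixels'][100:300,120:400],None,fx=1.6,fy=1.6); b=cv2.resize(c['pixels'][100:250,120:250],None,fx=2.6,fy=2.6,interpolation=cv2.INTER_CUBIC)
o=np.zeros((400,800,3),np.uint8);o[:320,:448]=a;o[:390,455:455+338]=b;cv2.imwrite('pics/g1.png',o[:,:,::-1])
E
```

```text
3.2 [517.35318026 165.64297405 181.88715195] [[0.001, -0.998, -0.058], [0.0, -0.058, 0.998], [-1.0, -0.001, 0.0]] 0.760340803144225 [0.24140136 0.36980269 0.98455689]
```

View pics/g1.png

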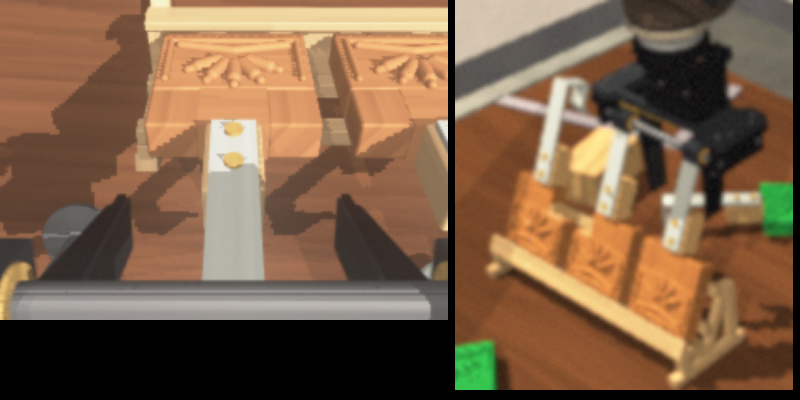

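The fingers straddle the sound strap, with strap centre (233,220) in the crop and finger midpoint 235. The body is above the hooks. Closing now.

Request:
{"name": "apply_moves", "arguments": {
  "increments": [
    [1,0,0,0,0],
    [1,0,0,0,0],
    [1,0,0,0,0],
    [1,0,0,0,0],
    [1,0,0,0,0],
    [1,0,0,0,0],
    [1,0,0,0,0],
    [1,0,0,0,0],
    [1,0,0,0,0],
    [1,0,0,0,0]
  ]
}}

```text
t: 4.25
eef_pos: [517.1, 165.6, 181.1]
tcp_rot: [-0.103, 1.571, 1.525]
ft_force: [0.7, 0.2, 0.1]
opening: 0.208
```

Request:
{"name": "apply_moves", "arguments": {
  "increments": [
    [1,-4,-1.7,0,0],
    [1,-4,-1.7,0,0],
    [1,-4,-1.7,0,0],
    [1,-6,-2,0,0],
    [1,-15,0,0,0],
    [1,-25,0,0,0],
    [1,-20,0,0,0],
    [1,0,0,0,0]
  ]
}}

```text
t: 5.05
eef_pos: [525.2, 166.1, 261.8]
tcp_rot: [-1.43, 1.566, 0.199]
ft_force: [0.7, -0.3, -3.4]
opening: 0.207
```

```bash
python3 - <<'E'
from h import *
w=cam('wrist');s,R=tool();print(s['t'],s['eef_pos'],R.round(3).tolist(),s['opening'],s['ft_force'])
c=cam('side')
a=cv2.resize(w['pixels'][60:300,120:400],None,fx=1.6,fy=1.6); b=cv2.resize(c['pixels'][70:250,120:250],None,fx=2.6,fy=2.6,interpolation=cv2.INTER_CUBIC)
o=np.zeros((470,800,3),np.uint8);o[:384,:448]=a;o[:468,455:455+338]=b;cv2.imwrite('pics/g2.png',o[:,:,::-1])
E
```

```text
5.1 [524.53461246 166.00987023 259.99649234] [[0.002, -0.998, -0.058], [0.0, -0.058, 0.998], [-1.0, -0.002, 0.0]] 0.20814513955986189 [-0.63211534  0.92659378 -1.98152077]
```

View pics/g2.png

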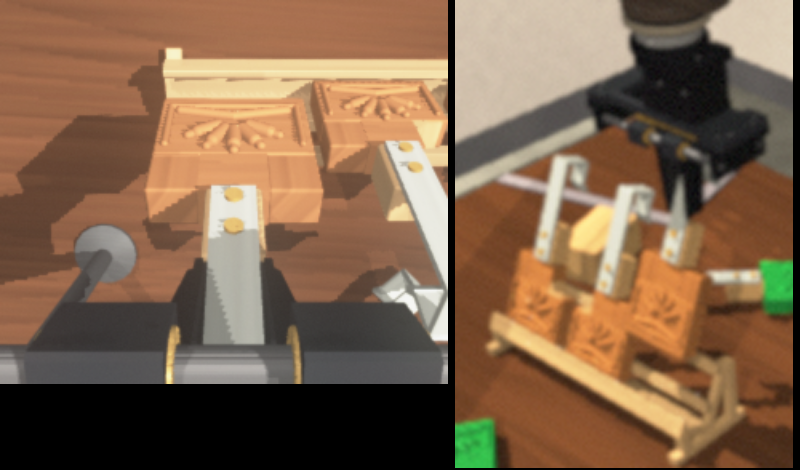

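It is held. The wrist-view screws stayed within 2 px, so the lean is about unchanged, and the plaque is clear of the rack. Next I raise it, align it with the rail and carry it to the uncovered end, short of the rail.

Request:
{"name": "apply_moves", "arguments": {
  "increments": [
    [1,-15,0,0,0],
    [1,-25,0,0,1.9],
    [1,-30,0,0,1.9],
    [1,-15,0,0,1.9],
    [1,0,-3,-12,0],
    [1,0,-3,-24,0],
    [1,0,-3,-25,0],
    [1,0,-3,-25,0],
    [1,0,-3,-25,0],
    [1,0,-3,-25,0]
  ]
}}

```text
t: 6.15
eef_pos: [536.1, 27.5, 341.8]
tcp_rot: [1.583, 1.568, 3.113]
ft_force: [-0.1, -0.5, -2.3]
opening: 0.206
```

Request:
{"name": "apply_moves", "arguments": {
  "increments": [
    [1,0,-3,-25,0],
    [1,0,-3,-25,0],
    [1,0,-10,-10,0],
    [1,0,-15,0,0],
    [1,0,-14,0,0],
    [1,0,-7,0,0],
    [1,0,0,0,0],
    [1,0,0,0,0]
  ]
}}

```text
t: 6.95
eef_pos: [585.6, -32.7, 343.4]
tcp_rot: [1.383, 1.57, 2.913]
ft_force: [0.1, -0.2, -2.2]
opening: 0.207
```

```bash
python3 - <<'E'
from h import *
import pickle
w=cam('wrist');s,R=tool();print(s['t'],s['eef_pos'],R.round(3).tolist(),s['opening'],s['ft_force'])
c=cam('side'); d=cam('scene'); pickle.dump((w,c,d,s,R),open('p2.pkl','wb'))
o=np.zeros((600,800,3),np.uint8);o[:270,:512]=w['pixels'][:270]; o[275:575,:400]=cv2.resize(c['pixels'][90:240,230:430],None,fx=2,fy=2); o[275:575,405:765]=cv2.resize(d['pixels'][100:250,130:310],None,fx=2,fy=2)
cv2.imwrite('pics/p2.png',o[:,:,::-1])
E
```

```text
7.0 [585.56931997 -32.6019739  343.72687185] [[-0.001, -0.999, 0.041], [0.0, 0.041, 0.999], [-1.0, 0.001, 0.0]] 0.20612138239981745 [-0.4294752   0.39461226 -3.05122003]
```

View pics/p2.png

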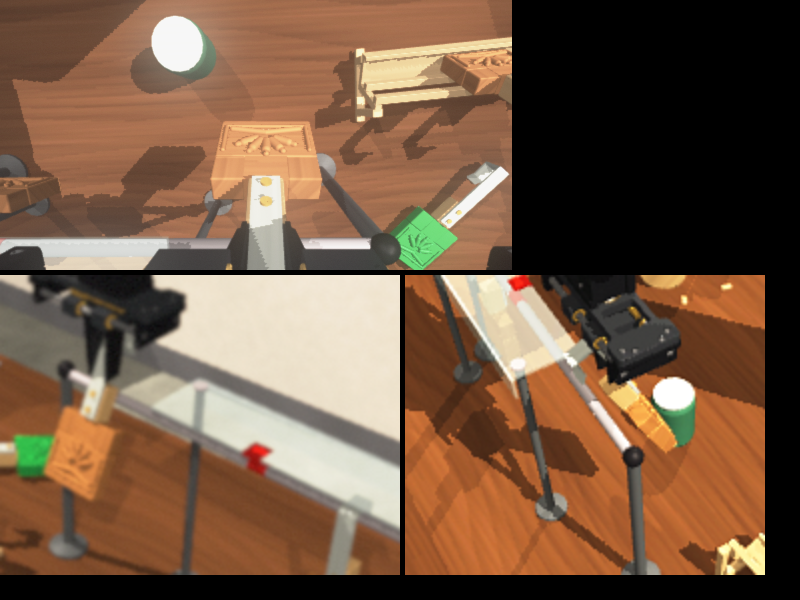

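The wrist view shows the rail at rows 239-249 either side of the strap and the knob at (385,248). The cover's end is at column ~168. The screws are still at (266,182) and (266,201), so the lean held. I'll measure the rail relative to the tool.

```bash
python3 - <<'E'
from h import *
import pickle
w,c,d,s,R=pickle.load(open('p2.pkl','rb')); im=w['pixels'].astype(int)
for u in (180,195,210,220,310,325,340,355): print(u,[im[r,u].mean().astype(int) for r in range(230,262)])
def pt(xp,zp,lean,T=s['eef_pos'],off=5.1):
    l=np.radians(lean); f=np.array([.999,-.0415,0]); a,b=xp+15,zp-164
    return T+[0,0,8]+f*(off+a*np.cos(l)+b*np.sin(l))+np.array([0,0,-a*np.sin(l)+b*np.cos(l)])
for L in (23,25,27): print(L,'strap bottom',np.round(proj(w,pt(-17,90,L)),1),'plaque bottom front',np.round(proj(w,pt(-11,0,L)),1),'H',pt(0,207,L).round(1))
print([(r,im[r,255].tolist()) for r in range(114,126,1)],[(r,im[r,258].tolist()) for r in range(168,182)])
E
```

```text
180 [np.int64(118), np.int64(120), np.int64(123), np.int64(131), np.int64(129), np.int64(127), np.int64(125), np.int64(123), np.int64(119), np.int64(131), np.int64(143), np.int64(152), np.int64(151), np.int64(133), np.int64(130), np.int64(133), np.int64(137), np.int64(138), np.int64(123), np.int64(80), np.int64(68), np.int64(69), np.int64(69), np.int64(68), np.int64(68), np.int64(68), np.int64(68), np.int64(68), np.int64(68), np.int64(68), np.int64(68), np.int64(68)]
195 [np.int64(122), np.int64(121), np.int64(124), np.int64(120), np.int64(123), np.int64(124), np.int64(121), np.int64(108), np.int64(118), np.int64(132), np.int64(144), np.int64(152), np.int64(159), np.int64(163), np.int64(169), np.int64(176), np.int64(180), np.int64(178), np.int64(150), np.int64(85), np.int64(68), np.int64(68), np.int64(67), np.int64(66), np.int64(65), np.int64(68), np.int64(66), np.int64(67), np.int64(66), np.int64(67), np.int64(65), np.int64(65)]
210 [np.int64(123), np.int64(122), np.int64(124), np.int64(123), np.int64(121), np.int64(119), np.int64(118), np.int64(121), np.int64(122), np.int64(133), n
[... 2856 characters left out ...]
trap bottom [265.9 172.5] plaque bottom front [265.8 117.5] H [623.5 -34.2 383.2]
[(114, [177, 116, 84]), (115, [177, 117, 84]), (116, [177, 116, 84]), (117, [179, 118, 85]), (118, [179, 118, 84]), (119, [178, 118, 85]), (120, [181, 120, 84]), (121, [215, 145, 100]), (122, [227, 159, 108]), (123, [227, 160, 108]), (124, [228, 161, 109]), (125, [245, 196, 129])] [(168, [236, 172, 118]), (169, [237, 174, 120]), (170, [237, 174, 120]), (171, [235, 173, 117]), (172, [235, 172, 118]), (173, [235, 172, 117]), (174, [236, 176, 122]), (175, [237, 202, 159]), (176, [241, 238, 229]), (177, [240, 238, 231]), (178, [210, 205, 190]), (179, [205, 199, 185]), (180, [233, 231, 221]), (181, [210, 204, 190])]
```

```bash
python3 - <<'E'
from h import *
import pickle
w,c,d,s,R=pickle.load(open('p2.pkl','rb'))
f=np.array([.999,-.0415,0])
for u in (200,340):
    o,dd=ray(w,u,238.2); e=s['eef_pos']
    a=(o-e)@f; z0=o[2]; df=dd@f; dz=dd[2]
    # point on ray at z=290 -> shift by 7/cos
    x=a+df*(290-z0)/dz; th=np.arctan2(df,-dz); print(u,'rail axis ahead of TCP',round(x+7/np.cos(th),1), 'angle',np.degrees(th).round(1))
    print(plane(w,u,248,2,290).round(1))
p=plane(w,168,243,2,312);print('cover end',p.round(1)); print('knob',plane(w,385,248,2,292).round(1))
# stand frame from side/scene tri
B=np.array([594.3,-461.2]);A=np.array([615.8,54.9]);print((A-B)/np.linalg.norm(A-B))
E
```

```text
200 rail axis ahead of TCP 27.9 angle 24.6
[611.8 -84.4 290. ]
340 rail axis ahead of TCP 27.8 angle 24.6
[616.3  23.2 290. ]
cover end [ 596.5 -100.4  312. ]
knob [616.7  57.  292. ]
[0.04162249 0.99913341]
```

The rail axis is 27.8 mm ahead of the TCP, which agrees with triangulation to about 1.3 mm, and it runs parallel to the jaws. The lean is about 25°. I'll hook it on with a staged descent: back off, lower, go forward under the lip, then down along the lean.

Request:
{"name": "apply_moves", "arguments": {
  "increments": [
    [1,0,9,0,0],
    [1,14,0,0,0],
    [1,15,0,0,0],
    [1,13.4,0,0,0],
    [1,3,-5,0,0],
    [1,3,-5,0,0],
    [1,0,0,0,0]
  ]
}}

```text
t: 7.8
eef_pos: [587.5, -32.9, 295.9]
tcp_rot: [-1.455, 1.57, 0.074]
ft_force: [-0.0, -0.3, -1.1]
opening: 0.209
```

Request:
{"name": "apply_moves", "arguments": {
  "increments": [
    [1,8,0,0,0],
    [1,8,1,0,0],
    [1,5,1.5,0,0],
    [1,7,2.5,0,0],
    [1,0,0,0,0],
    [1,0,0,0,0]
  ]
}}

```text
t: 8.4
eef_pos: [582.0, -32.7, 267.7]
tcp_rot: [-0.051, 1.571, 1.478]
ft_force: [-0.4, 0.2, -0.6]
opening: 0.209
```

```bash
python3 - <<'E'
from h import *
import pickle
w=cam('wrist');c=cam('side'); d=cam('scene');s,R=tool();print(s['t'],s['eef_pos'],R.round(3).tolist(),s['opening'],s['ft_force']); pickle.dump((w,c,d,s,R),open('p3.pkl','wb'))
im=w['pixels'].astype(int)
print([r for r in range(100,140) if im[r,255:262,0].mean()>205][:1],[r for r in range(160,190) if im[r,257:260,2].mean()>180][:1])
o=np.zeros((600,800,3),np.uint8);o[:270,:512]=w['pixels'][:270]; o[275:575,:400]=cv2.resize(c['pixels'][110:210,230:363],(400,300),interpolation=cv2.INTER_CUBIC); o[275:575,405:799]=cv2.resize(d['pixels'][120:210,180:298],(394,300),interpolation=cv2.INTER_CUBIC)
cv2.imwrite('pics/p3.png',o[:,:,::-1])
E
```

```text
8.55 [582.16597408 -32.64901232 268.04163226] [[0.001, -0.999, 0.042], [-0.0, 0.042, 0.999], [-1.0, -0.001, -0.0]] 0.2071691226589105 [ 0.15620542  0.74888128 -2.31477142]
[121] [176]
```

View pics/p3.png

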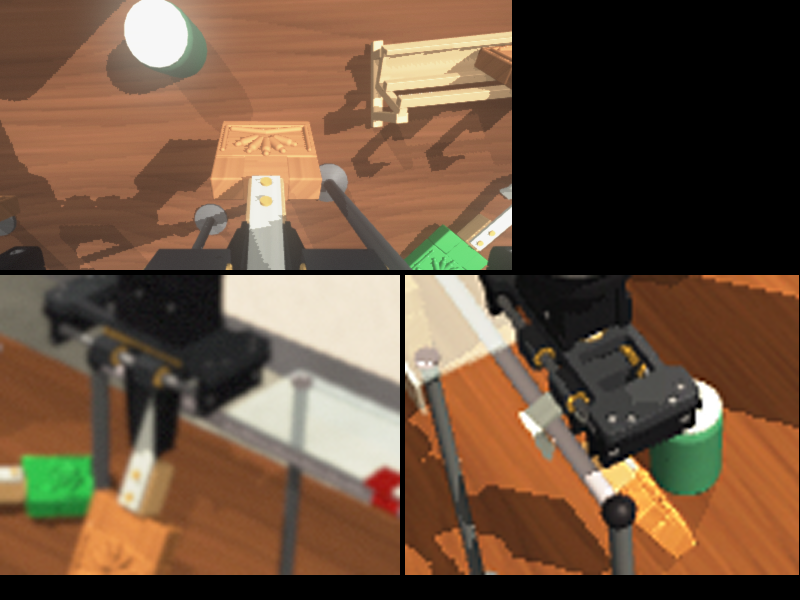

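The lip is behind the rail and the strap in front of it (scene crop, (540,420)); the lean is unchanged. I'll lower until it touches.

Request:
{"name": "apply_moves", "arguments": {
  "increments": [
    [1,4,1,0,0],
    [1,4,1,0,0],
    [1,1.5,0.5,0,0],
    [1,0,0,0,0],
    [1,0,0,0,0]
  ]
}}

```text
t: 9.05
eef_pos: [579.5, -32.5, 258.2]
tcp_rot: [-0.389, 1.571, 1.14]
ft_force: [-0.5, 0.5, -2.3]
opening: 0.209
```

Request:
{"name": "apply_moves", "arguments": {
  "increments": [
    [1,1,0,0,0],
    [1,0,0,0,0]
  ]
}}

```text
t: 9.25
eef_pos: [579.5, -32.5, 257.2]
tcp_rot: [-0.25, 1.571, 1.279]
ft_force: [-0.4, 0.1, -1.9]
opening: 0.213
```

Request:
{"name": "apply_moves", "arguments": {
  "increments": [
    [1,1,0,0,0],
    [1,0,0,0,0]
  ]
}}

```text
t: 9.45
eef_pos: [579.6, -32.5, 256.4]
tcp_rot: [-1.498, 1.57, 0.031]
ft_force: [0.9, -0.2, -1.6]
opening: 0.209
```

Request:
{"name": "apply_moves", "arguments": {
  "increments": [
    [1,1,0,0,0],
    [1,0,0,0,0]
  ]
}}

```text
t: 9.65
eef_pos: [580.0, -32.6, 256.0]
tcp_rot: [-1.635, 1.569, -0.106]
ft_force: [0.9, -0.9, 4.0]
opening: 0.21
```

Contact came at TCP z ≈ 256.3 (255.6 predicted). I'll ease off slightly and slide along the rail toward -y.

Request:
{"name": "apply_moves", "arguments": {
  "increments": [
    [1,-0.8,0,0,0],
    [1,0,0,-4,0],
    [1,0,0,-8,0],
    [1,0,0,-10,0],
    [1,0,0,-10,0],
    [1,0,0,-10,0],
    [1,0,0,-10,0],
    [1,0,0,-8,0],
    [1,0,0,0,0]
  ]
}}

```text
t: 10.55
eef_pos: [577.2, -94.4, 256.3]
tcp_rot: [-2.474, 1.569, -0.946]
ft_force: [2.1, -3.4, 5.0]
opening: 0.206
```

```bash
python3 - <<'E'
from h import *
w=cam('wrist'); s,R=tool(); print(s['eef_pos'],s['ft_force'],R[:,2].round(4)); im=w['pixels'].astype(int)
print([r for r in range(100,140) if im[r,255:262,0].mean()>205][:1],[r for r in range(160,190) if im[r,257:260,2].mean()>180][:1])
E
```

```text
[577.16047558 -94.23804629 256.27039609] [ 3.08438107 -2.66580947  5.37064571] [ 0.0429  0.9991 -0.0014]
[122] [176]
```

Request:
{"name": "apply_moves", "arguments": {
  "increments": [
    [1,-0.5,0,0,0],
    [1,0,0,0,0],
    [1,0,0,0,0]
  ]
}}

```text
t: 10.9
eef_pos: [576.9, -92.7, 256.5]
tcp_rot: [2.32, 1.571, -2.434]
ft_force: [2.1, -2.7, 4.0]
opening: 0.209
```

Request:
{"name": "apply_moves", "arguments": {
  "increments": [
    [1,-0.4,0,0,0],
    [1,0,0,0,0],
    [1,0,0,0,0]
  ]
}}

```text
t: 11.2
eef_pos: [576.8, -92.3, 256.6]
tcp_rot: [1.247, 1.57, 2.776]
ft_force: [0.9, -1.7, 1.9]
opening: 0.207
```

Request:
{"name": "apply_moves", "arguments": {
  "increments": [
    [1,-0.3,0,0,0],
    [1,0,0,-5,0],
    [1,0,0,-10,0],
    [1,0,0,-10,0],
    [1,0,0,-10,0],
    [1,0,0,-10,0],
    [1,0,0,-5,0],
    [1,0,0,0,0],
    [1,0,0,0,0]
  ]
}}

```text
t: 12.1
eef_pos: [574.9, -142.4, 257.2]
tcp_rot: [0.333, 1.571, 1.861]
ft_force: [0.8, 0.3, -1.8]
opening: 0.208
```

```bash
python3 - <<'E'
from h import *
w=cam('wrist'); s,R=tool(); print(s['eef_pos'],s['ft_force'],s['moment'],R[:,2].round(4)); im=w['pixels'].astype(int)
print([r for r in range(100,140) if im[r,255:262,0].mean()>205][:1],[r for r in range(160,190) if im[r,257:260,2].mean()>180][:1])
E
```

```text
[ 574.89656994 -142.22562827  257.18591817] [ 0.67526966  0.18942487 -2.11462557] [ 0.01715641 -0.09898414  0.0257317 ] [4.160e-02 9.991e-01 3.000e-04]
[121] [176]
```

It is now under the cover and free of contact, with no lateral force. I'll continue toward the tape.

Request:
{"name": "apply_moves", "arguments": {
  "increments": [
    [1,0,0,-6,0],
    [1,0,0,-12,0],
    [1,0,0,-13,0],
    [1,0,0,-13,0],
    [1,0,0,-13,0],
    [1,0,0,-13,0],
    [1,0,0,-12,0],
    [1,0,0,-6,0],
    [1,0,0,0,0],
    [1,0,0,0,0]
  ]
}}

```text
t: 13.15
eef_pos: [571.2, -230.2, 257.1]
tcp_rot: [0.429, 1.57, 1.958]
ft_force: [1.1, -0.7, -2.4]
opening: 0.205
```

```bash
python3 - <<'E'
from h import *
import pickle
w=cam('wrist');c=cam('side'); d=cam('scene');s,R=tool();print(s['t'],s['eef_pos'],s['ft_force'])
C0=pickle.load(open('c0.pkl','rb'))
pickle.dump((w,c,d,s,R),open('p4.pkl','wb'))
o=np.zeros((600,800,3),np.uint8)
def put(im,r,q,y,x): 
    a=cv2.resize(im[r[0]:r[1],q[0]:q[1]],(395,295),interpolation=cv2.INTER_CUBIC); o[y:y+295,x:x+395]=a
put(C0['side']['pixels'],(160,205),(330,390),0,0); put(C0['scene']['pixels'],(88,130),(160,216),0,400)
put(c['pixels'],(130,205),(310,410),300,0); put(d['pixels'],(88,130),(160,216),300,400)
cv2.imwrite('pics/p4.png',o[:,:,::-1])
E
```

```text
13.3 [ 571.31303493 -229.83710775  257.26783742] [-0.00796673  0.12878024 -2.00759481]
```

View pics/p4.png

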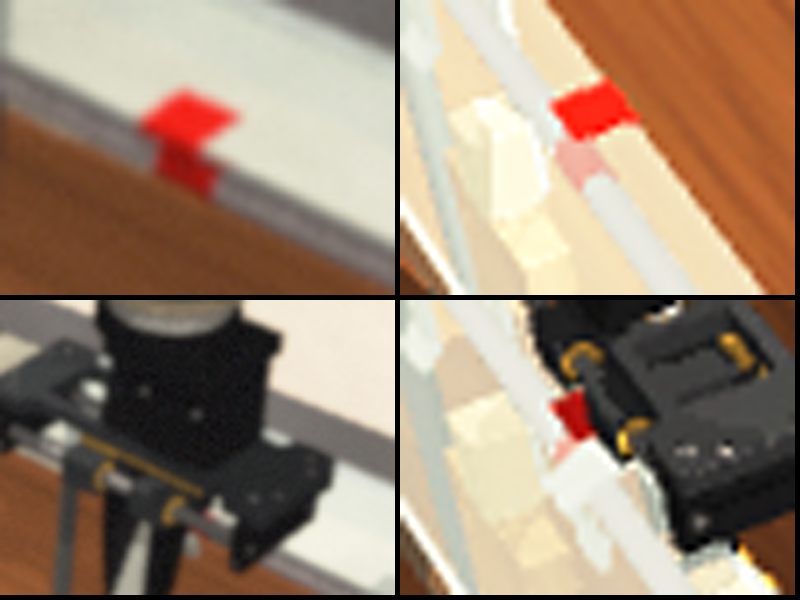

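Top row, before the move: the strip on the cover and the rail tape, at about (358.4,186.7) in the side view and (186,107) in the scene view. Bottom right: the hook, held under the cover, is still just on the +y side of the rail tape. I'll compute the tape and hook positions along the rail.

```bash
python3 - <<'E'
from h import *
import pickle
C=pickle.load(open('c0.pkl','rb')); w,c,d,s,R=pickle.load(open('p4.pkl','rb'))
y=np.array([.0416,.9991,0]); x=np.array([.9991,-.0416,0]); P=np.array([613.3,-34,290.])  # axis point
def along(cm,u,v,off=(0,0)): # stand-y (rel P) of the closest approach of ray to line at offset
    o,dd=ray(cm,u,v); Q=P+x*off[0]+np.array([0,0,off[1]])
    k=np.linalg.lstsq(np.c_[dd,-y],Q-o,rcond=None)[0]; return round(k[1],1), round(np.linalg.norm(o+k[0]*dd-Q-k[1]*y),1)
S=lambda u,v:(330+u/6.583,160+v/6.556); D=lambda u,v:(160+(u-400)/7.054,88+v/7.02); D2=lambda u,v:(160+(u-400)/7.054,88+(v-300)/7.02)
T=s['eef_pos']; print('TCP now',((T-P)@y).round(1))
# strip corners, cover top plane
for zz in (312,315):
  for n,cm,f,pts in [('side',C['side'],S,[(185,88),(240,118),(192,150),(140,125)]),('scene',C['scene'],D,[(552,103),(604,80),(637,118),(577,142)])]:
    A=np.array([plane(cm,*f(*p),2,zz)-P for p in pts]); print(zz,n,'x',(A@x).round(1),'y',(A@y).round(1),'mean y',(A@y).mean().round(1))
print('side rail tape L,R,mid',along(C['side'],*S(157,162)),along(C['side'],*S(217,188)),along(C['side'],*S(187,175)))
print('scene tape +y end',along(C['scene'],*D(598,180)))
# hook in the scene now: top face corners approx (575,443)-(622,475) ; strap centre
print('hook now scene', [plane(d,*D2(*p),2,303).__sub__(P)@y for p in [(552,492),(580,440),(635,470),(600,512)]])
E
```

```text
TCP now -197.4
312 side x [  8.1   6.2 -19.5 -19.7] y [-197.1 -220.5 -220.  -199.4] mean y -209.3
312 scene x [  1.4 -19.9 -21.4   2.4] y [-222.2 -223.6 -198.9 -198.8] mean y -210.9
315 side x [  4.3   2.4 -23.2 -23.4] y [-199.5 -222.8 -222.3 -201.8] mean y -211.6
315 scene x [  2.4 -18.9 -20.3   3.4] y [-218.9 -220.2 -195.6 -195.5] mean y -207.6
side rail tape L,R,mid (np.float64(-196.7), np.float64(4.0)) (np.float64(-220.4), np.float64(3.0)) (np.float64(-208.6), np.float64(3.5))
scene tape +y end (np.float64(-199.3), np.float64(2.6))
hook now scene [np.float64(-189.50075135204634), np.float64(-208.8906888526484), np.float64(-184.20943335605247), np.float64(-171.2643344709356)]
```

The tape centre is at -210 ± 1.5 mm along the rail (side strip -209.3, scene strip -210.9, side rail tape -208.6, scene +y tape end -199.3, which gives -211.3). The hook is at -197.4, so it needs 12.5 mm more to -y. After that I'll seat it gently on the rail.

Request:
{"name": "apply_moves", "arguments": {
  "increments": [
    [1,0,0,-4,0],
    [1,0,0,-5,0],
    [1,0,0,-3.5,0],
    [1,0,0,0,0],
    [1,0.5,0,0,0],
    [1,0.5,0,0,0],
    [1,0,0,0,0],
    [1,0,0,0,0]
  ]
}}

```text
t: 14.1
eef_pos: [571.0, -243.0, 256.6]
tcp_rot: [-2.02, 1.57, -0.49]
ft_force: [-0.2, -1.6, 2.0]
opening: 0.212
```

```bash
python3 - <<'E'
from h import *
import pickle
d=cam('scene'); s,R=tool(); print(s['t'],s['eef_pos'],s['ft_force']); C=pickle.load(open('c0.pkl','rb'))
y=np.array([.0416,.9991,0]); x=np.array([.9991,-.0416,0]); P=np.array([613.3,-34,290.])
print('TCP along',((s['eef_pos']-P)@y).round(1))
# rail-tape red left visible under the cover, either side of the hook (pinkish)
def px(k,z,xo): return np.round(proj(d,P+y*k+x*xo+[0,0,z]),1)
for k in (-230,-222,-210,-198,-190): print(k,px(k,7,0))
im=d['pixels'].astype(int); im0=C['scene']['pixels'].astype(int)
for k in np.arange(-240,-175,3):
    u,v=px(k,7,0); u,v=int(round(u)),int(round(v)); print(int(k),(u,v),im0[v,u].tolist(),im[v,u].tolist())
E
```

```text
14.15 [ 571.00122279 -242.9568918   256.60719908] [ 1.80290501 -0.97688719  3.06363235]
TCP along -210.5
-230 [181.8 105.2]
-222 [183.1 107. ]
-210 [185.  109.7]
-198 [187.  112.5]
-190 [188.4 114.4]
-240 (180, 103) [234, 240, 230] [237, 241, 232]
-237 (181, 104) [239, 240, 226] [237, 241, 228]
-234 (181, 104) [239, 240, 226] [237, 241, 228]
-231 (182, 105) [236, 243, 229] [236, 244, 230]
-228 (182, 106) [234, 246, 238] [241, 249, 240]
-225 (183, 106) [247, 141, 125] [206, 144, 126]
-222 (183, 107) [239, 199, 182] [243, 251, 240]
-219 (184, 108) [246, 178, 159] [241, 247, 236]
-216 (184, 108) [246, 178, 159] [241, 247, 236]
-213 (184, 109) [244, 182, 164] [241, 245, 235]
-210 (185, 110) [244, 181, 162] [243, 244, 234]
-207 (186, 110) [243, 179, 163] [239, 242, 232]
-204 (186, 111) [244, 180, 162] [234, 240, 230]
-201 (186, 112) [244, 177, 159] [243, 190, 170]
-198 (187, 112) [241, 174, 157] [241, 178, 161]
-195 (188, 113) [234, 234, 223] [235, 234, 223]
-192 (188, 114) [235, 235, 225] [235, 235, 226]
-189 (188, 115) [235, 235, 226] [235, 235, 226]
-186 (189, 115) [235, 234, 225] [236, 235, 225]
-183 (190, 116) [234, 233, 224] [235, 234, 225]
-180 (190, 117) [235, 234, 225] [236, 234, 226]
-177 (191, 117) [234, 233, 222] [235, 234, 224]
```

```bash
python3 - <<'E'
from h import *
import pickle
from scipy.ndimage import map_coordinates as mc
d=cam('scene'); C=pickle.load(open('c0.pkl','rb'))
y=np.array([.0416,.9991,0]); x=np.array([.9991,-.0416,0]); P=np.array([613.3,-34,290.])
K=np.arange(-226,-186,1.)
for xo in (-4,-2,0,2,4):
    z=np.sqrt(49-xo*xo); uv=np.array([proj(d,P+y*k+x*xo+[0,0,z]) for k in K])
    f=lambda im:mc(im[...,1].astype(float),[uv[:,1],uv[:,0]],order=1)
    a,b=f(C['scene']['pixels']),f(d['pixels'])
    def cross(g,t,k0,k1): 
        return [round(K[i]+(t-g[i])/(g[i+1]-g[i]),1) for i in range(len(K)-1) if (g[i]-t)*(g[i+1]-t)<0 and k0<K[i]<k1]
    print(xo,'tape',cross(a,208,-230,-186),'after',cross(b,208,-230,-186))
E
```

```text
-4 tape [np.float64(-197.6)] after [np.float64(-217.5), np.float64(-204.4), np.float64(-197.7)]
-2 tape [np.float64(-197.9)] after [np.float64(-217.7), np.float64(-202.3), np.float64(-198.0)]
0 tape [np.float64(-197.7)] after [np.float64(-224.7), np.float64(-202.1), np.float64(-197.8)]
2 tape [np.float64(-221.9), np.float64(-198.3)] after [np.float64(-202.1), np.float64(-198.4)]
4 tape [np.float64(-222.3), np.float64(-197.7)] after [np.float64(-200.9), np.float64(-198.2)]
```

In the same picture, the tape spans -222.1 to -197.8 (centre -210). The hook's +y edge is at about -202, so its centre is between -212 (image) and -210.5 (TCP). I'll shift +1 mm, then release gradually.

Request:
{"name": "apply_moves", "arguments": {
  "increments": [
    [1,-0.5,0,0,0],
    [1,0,0,1,0],
    [1,0.5,0,0,0],
    [0.82,0,0,0,0],
    [0.81,0,0,0,0],
    [0.805,0,0,0,0],
    [0.8,0,0,0,0],
    [0.797,0,0,0,0],
    [0.794,0,0,0,0],
    [0.792,0,0,0,0]
  ]
}}

```text
t: 15.2
eef_pos: [571.0, -241.8, 256.4]
tcp_rot: [-1.671, 1.57, -0.142]
ft_force: [3.0, -1.8, 3.9]
opening: 0.211
```

```bash
cat > chk.py <<'E'
from h import *
w=cam('wrist'); s,R=tool(); print(s['t'],s['eef_pos'],s['ft_force'],s['opening']); im=w['pixels'].astype(int)
print([r for r in range(100,160) if im[r,255:262,0].mean()>205][:1],[r for r in range(160,230) if im[r,257:260,2].mean()>180][:1])
E
python3 chk.py
```

```text
15.25 [ 571.02745049 -241.80404569  256.36504393] [ 3.61437835 -1.17886842  3.52457536] 0.2110042571170393
[122] [176]
```

Still held. I'll keep opening in small steps.

Request:
{"name": "apply_moves", "arguments": {
  "increments": [
    [0.79,0,0,0,0],
    [0.788,0,0,0,0],
    [0.786,0,0,0,0],
    [0.784,0,0,0,0],
    [0.782,0,0,0,0],
    [0.78,0,0,0,0],
    [0.778,0,0,0,0],
    [0.776,0,0,0,0],
    [0.774,0,0,0,0],
    [0.772,0,0,0,0]
  ]
}}

```text
t: 16.25
eef_pos: [570.8, -241.8, 256.2]
tcp_rot: [-0.743, 1.571, 0.786]
ft_force: [0.6, -0.7, -0.4]
opening: 0.228
```

```bash
python3 chk.py
```

```text
16.3 [ 570.78539821 -241.84034633  256.22656286] [-0.04981091  0.7727875  -0.25262758] 0.22827686502352676
[153] [198]
```

It has let go, and the plaque swung down (rows 122→153). I'll check that it settles before opening further.

Request:
{"name": "apply_moves", "arguments": {
  "increments": [
    [0.772,0,0,0,0],
    [0.772,0,0,0,0],
    [0.772,0,0,0,0]
  ]
}}

```text
t: 16.6
eef_pos: [570.8, -241.8, 256.2]
tcp_rot: [-0.328, 1.571, 1.201]
ft_force: [0.2, -0.4, 0.5]
opening: 0.229
```

```bash
python3 chk.py; python3 chk.py; python3 chk.py
```

```text
16.65 [ 570.78432598 -241.8350322   256.18331858] [ 0.4796124  -0.34469186 -0.69527547] 0.22864047818468605
[] []
16.7 [ 570.77558261 -241.85061505  256.22254197] [0.41863936 0.5209528  1.23947764] 0.23002358109743257
[] []
16.75 [ 570.78893385 -241.8331422   256.17441588] [0.54660803 1.28477507 0.39967308] 0.23049334853585784
[] []
```

Request:
{"name": "apply_moves", "arguments": {
  "increments": [
    [0.7,0,0,0,0],
    [0.6,0,0,0,0],
    [0.5,0,0,0,0],
    [0.5,0,0,0,0],
    [0.5,0,5,0,0],
    [0.5,0,15,0,0],
    [0.5,0,25,0,0],
    [0.5,0,25,0,0],
    [0.5,-5,15,0,0],
    [0.5,0,0,0,0]
  ]
}}

```text
t: 17.75
eef_pos: [484.8, -238.4, 262.4]
tcp_rot: [-2.074, 1.57, -0.546]
ft_force: [0.6, -0.3, -0.0]
opening: 0.5
```

Request:
{"name": "apply_moves", "arguments": {
  "increments": [
    [0.5,-30,0,0,0],
    [0.5,-40,0,20,0],
    [0.5,-40,0,40,0],
    [0.5,-10,0,40,0],
    [0.5,0,0,40,0],
    [0.5,0,0,40,0],
    [0.5,0,0,40,0],
    [0.5,0,0,0,0],
    [0.5,0,0,0,0],
    [0.5,0,0,0,0]
  ]
}}

```text
t: 18.75
eef_pos: [495.2, -23.7, 376.6]
tcp_rot: [-2.125, 1.571, -0.596]
ft_force: [0.5, -0.4, 0.2]
opening: 0.494
```

```bash
python3 - <<'E'
from h import *
import pickle
C=pickle.load(open('c0.pkl','rb')); s,R=tool(); print(s['t'],s['eef_pos'],s['ft_force'])
d1=cam('scene'); c1=cam('side')
for i in range(10): cam('wrist')
d=cam('scene'); c=cam('side'); pickle.dump((c,d),open('p5.pkl','wb'))
print('motion',np.abs(d['pixels'][40:200,120:260].astype(int)-d1['pixels'][40:200,120:260]).max(),np.abs(c['pixels'][140:320,300:470].astype(int)-c1['pixels'][140:320,300:470]).max())
o=np.zeros((600,800,3),np.uint8)
o[:384,:512]=c['pixels']; o[388:598,:280]=cv2.resize(d['pixels'][60:165,125:265],(280,210)); o[388:598,285:565]=cv2.resize(d['pixels'][88:130,160:216],(280,210),interpolation=cv2.INTER_CUBIC)
o[:300,515:795]=cv2.resize(c['pixels'][160:310,300:440],(280,300),interpolation=cv2.INTER_CUBIC); o[305:515,570:795]=cv2.resize(d['pixels'][200:330,260:400],(225,210))
cv2.imwrite('pics/p5.png',o[:,:,::-1])
E
```

```text
18.75 [495.24252656 -23.74113051 376.60227301] [ 0.48037909 -0.44973655  0.15883906]
motion 159 98
```

View pics/p5.png

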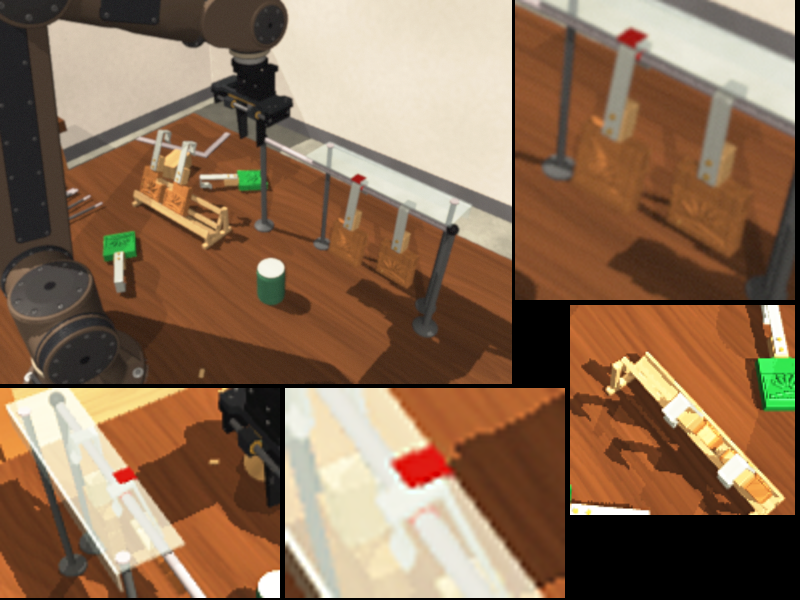

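The plaque hangs on the rail under the strip, next to the undisturbed hung plaque. The tin and both chipped plaques are in place. It is still swinging slightly, so I'll wait and check numerically.

Request:
{"name": "apply_moves", "arguments": {
  "increments": [
    [0.5,0,0,0,0],
    [0.5,0,0,0,0],
    [0.5,0,0,0,0],
    [0.5,0,0,0,0],
    [0.5,0,0,0,0],
    [0.5,0,0,0,0],
    [0.5,0,0,0,0],
    [0.5,0,0,0,0],
    [0.5,0,0,0,0],
    [0.5,0,0,0,0]
  ]
}}

```text
t: 20.45
eef_pos: [494.8, -23.1, 376.6]
tcp_rot: [0.016, 1.571, 1.545]
ft_force: [-0.6, 0.2, 0.2]
opening: 0.5
```

Request:
{"name": "apply_moves", "arguments": {
  "increments": [
    [0.5,0,0,0,0],
    [0.5,0,0,0,0],
    [0.5,0,0,0,0],
    [0.5,0,0,0,0],
    [0.5,0,0,0,0],
    [0.5,0,0,0,0],
    [0.5,0,0,0,0],
    [0.5,0,0,0,0],
    [0.5,0,0,0,0],
    [0.5,0,0,0,0]
  ]
}}

```text
t: 21.45
eef_pos: [494.8, -23.1, 376.6]
tcp_rot: [-0.363, 1.571, 1.166]
ft_force: [-0.3, 0.9, 0.1]
opening: 0.5
```

```bash
cat > fin.py <<'E'
from h import *
import pickle
from scipy.ndimage import map_coordinates as mc
C=pickle.load(open('c0.pkl','rb'))
d1=cam('scene');c1=cam('side')
for i in range(6): cam('wrist')
d=cam('scene');c=cam('side'); pickle.dump((c,d),open('p6.pkl','wb'))
D=lambda a,b:np.abs(a.astype(int)-b.astype(int)).max(2)
print('t',status.state()['t'],'moving px scene/side',(D(d['pixels'],d1['pixels'])>40).sum(),(D(c['pixels'],c1['pixels'])>40).sum())
y=np.array([.0416,.9991,0]); x=np.array([.9991,-.0416,0]); P=np.array([613.3,-34,290.])
K=np.arange(-230,-186,1.)
def cross(g,t): return [round(float(K[i]+(t-g[i])/(g[i+1]-g[i])),1) for i in range(len(K)-1) if (g[i]-t)*(g[i+1]-t)<0]
for xo in (-2,0,2,4):
    z=np.sqrt(49-xo*xo); uv=np.array([proj(d,P+y*k+x*xo+[0,0,z]) for k in K])
    f=lambda im:mc(im[...,1].astype(float),[uv[:,1],uv[:,0]],order=1)
    print(xo,'scene tape',cross(f(C['scene']['pixels']),208),'now',cross(f(d['pixels']),208))
# side: strap edges below rail (brightness), rail tape reference: stand x=-17 plane, several heights
Q=P+x*-17
for zz in (-12,-20,-30,-40):
    KK=np.arange(-240,-180,1.); uv=np.array([proj(c,Q+y*k+[0,0,zz]) for k in KK])
    g=mc(c['pixels'][...,2].astype(float),[uv[:,1],uv[:,0]],order=1); on=KK[g>105]
    print('side strap z',zz,g.max().round(),g.min().round(),on.min() if len(on) else None,on.max() if len(on) else None)
# undisturbed: tin, hung
for n,(r,q) in {'tin':((255,310),(250,292)),'hung':((200,290),(388,425))}.items(): print(n,(D(c['pixels'],C['side']['pixels'])[r[0]:r[1],q[0]:q[1]]>60).mean().round(3))
E
python3 fin.py
```

```text
t 21.95 moving px scene/side 638 902
-2 scene tape [-197.9] now [-217.7, -200.7, -198.4]
0 scene tape [-226.4, -197.7] now [-226.3, -224.3, -200.9, -198.2]
2 scene tape [-221.9, -198.3] now []
4 scene tape [-222.3, -197.7] now [-202.6, -197.9]
side strap z -12 114.0 38.0 -223.0 -206.0
side strap z -20 114.0 36.0 -224.0 -207.0
side strap z -30 113.0 38.0 -228.0 -210.0
side strap z -40 113.0 40.0 -231.0 -212.0
tin 0.0
hung 0.011
```

The hook's +y edge is at about -201, so its centre is -211 against the tape's -210. The tin and hung plaque are unchanged. The plaque still swings; I'll give it more time.

Request:
{"name": "apply_moves", "arguments": {
  "increments": [
    [0.5,0,0,0,0],
    [0.5,0,0,0,0],
    [0.5,0,0,0,0],
    [0.5,0,0,0,0],
    [0.5,0,0,0,0],
    [0.5,0,0,0,0],
    [0.5,0,0,0,0],
    [0.5,0,0,0,0],
    [0.5,0,0,0,0],
    [0.5,0,0,0,0]
  ]
}}

```text
t: 22.95
eef_pos: [494.8, -23.2, 376.6]
tcp_rot: [-0.851, 1.571, 0.678]
ft_force: [0.1, 0.7, -0.1]
opening: 0.5
```

Request:
{"name": "apply_moves", "arguments": {
  "increments": [
    [0.5,0,0,0,0],
    [0.5,0,0,0,0],
    [0.5,0,0,0,0],
    [0.5,0,0,0,0],
    [0.5,0,0,0,0],
    [0.5,0,0,0,0],
    [0.5,0,0,0,0],
    [0.5,0,0,0,0],
    [0.5,0,0,0,0],
    [0.5,0,0,0,0]
  ]
}}

```text
t: 23.95
eef_pos: [494.8, -23.2, 376.6]
tcp_rot: [-0.661, 1.571, 0.868]
ft_force: [-0.9, -0.3, 0.3]
opening: 0.501
```

Request:
{"name": "apply_moves", "arguments": {
  "increments": [
    [0.5,0,0,0,0],
    [0.5,0,0,0,0],
    [0.5,0,0,0,0],
    [0.5,0,0,0,0],
    [0.5,0,0,0,0],
    [0.5,0,0,0,0],
    [0.5,0,0,0,0],
    [0.5,0,0,0,0],
    [0.5,0,0,0,0],
    [0.5,0,0,0,0]
  ]
}}

```text
t: 24.95
eef_pos: [494.8, -23.1, 376.6]
tcp_rot: [0.075, 1.571, 1.604]
ft_force: [-0.5, 0.1, -0.2]
opening: 0.502
```

Request:
{"name": "apply_moves", "arguments": {
  "increments": [
    [0.5,0,0,0,0],
    [0.5,0,0,0,0],
    [0.5,0,0,0,0],
    [0.5,0,0,0,0],
    [0.5,0,0,0,0],
    [0.5,0,0,0,0],
    [0.5,0,0,0,0],
    [0.5,0,0,0,0],
    [0.5,0,0,0,0],
    [0.5,0,0,0,0]
  ]
}}

```text
t: 25.95
eef_pos: [494.8, -23.1, 376.6]
tcp_rot: [-0.689, 1.571, 0.841]
ft_force: [-0.0, -0.5, 0.2]
opening: 0.499
```

```bash
python3 fin.py
```

```text
t 26.45 moving px scene/side 618 682
-2 scene tape [-197.9] now [-217.8, -200.9, -198.3]
0 scene tape [-226.4, -197.7] now [-226.5, -224.3, -200.7, -198.2]
2 scene tape [-221.9, -198.3] now []
4 scene tape [-222.3, -197.7] now [-201.4, -197.9]
side strap z -12 133.0 37.0 -219.0 -200.0
side strap z -20 132.0 37.0 -219.0 -200.0
side strap z -30 132.0 38.0 -219.0 -199.0
side strap z -40 132.0 39.0 -218.0 -199.0
tin 0.0
hung 0.011
```

```bash
cat > amp.py <<'E'
from h import *
y=np.array([.0416,.9991,0]); x=np.array([.9991,-.0416,0]); P=np.array([613.3,-34,290.]); KK=np.arange(-250,-180,1.)
o=[]
for i in range(18):
    c=cam('side'); uv=np.array([proj(c,P+x*-17+y*k+[0,0,-60]) for k in KK]).round().astype(int)
    g=c['pixels'][uv[:,1],uv[:,0],2]; on=KK[g>100]; o.append(float(on.mean().round(1)) if len(on) else None)
print(status.state()['t'],o)
E
python3 amp.py
```

```text
27.35 [-213.5, -215.5, -218.5, -223.1, -224.7, -221.5, -218.5, -214.0, -210.5, -207.5, -204.5, -203.5, -203.5, -204.5, -207.5, -210.5, -214.0, -217.5]
```

The swing is about ±9° and decaying. There is plenty of time, so I'll wait for it.

Request:
{"name": "apply_moves", "arguments": {
  "increments": [
    [0.5,0,0,0,0],
    [0.5,0,0,0,0],
    [0.5,0,0,0,0],
    [0.5,0,0,0,0],
    [0.5,0,0,0,0],
    [0.5,0,0,0,0],
    [0.5,0,0,0,0],
    [0.5,0,0,0,0],
    [0.5,0,0,0,0],
    [0.5,0,0,0,0]
  ]
}}

```text
t: 28.35
eef_pos: [494.8, -23.1, 376.6]
tcp_rot: [-0.052, 1.571, 1.477]
ft_force: [0.4, -0.2, 0.4]
opening: 0.498
```

Request:
{"name": "apply_moves", "arguments": {
  "increments": [
    [0.5,0,0,0,0],
    [0.5,0,0,0,0],
    [0.5,0,0,0,0],
    [0.5,0,0,0,0],
    [0.5,0,0,0,0],
    [0.5,0,0,0,0],
    [0.5,0,0,0,0],
    [0.5,0,0,0,0],
    [0.5,0,0,0,0],
    [0.5,0,0,0,0]
  ]
}}

```text
t: 29.35
eef_pos: [494.8, -23.2, 376.6]
tcp_rot: [0.099, 1.571, 1.628]
ft_force: [-0.1, -0.2, 0.6]
opening: 0.503
```

Request:
{"name": "apply_moves", "arguments": {
  "increments": [
    [0.5,0,0,0,0],
    [0.5,0,0,0,0],
    [0.5,0,0,0,0],
    [0.5,0,0,0,0],
    [0.5,0,0,0,0],
    [0.5,0,0,0,0],
    [0.5,0,0,0,0],
    [0.5,0,0,0,0],
    [0.5,0,0,0,0],
    [0.5,0,0,0,0]
  ]
}}

```text
t: 30.35
eef_pos: [494.8, -23.1, 376.6]
tcp_rot: [-0.279, 1.571, 1.25]
ft_force: [-0.0, 0.8, -0.3]
opening: 0.495
```

Request:
{"name": "apply_moves", "arguments": {
  "increments": [
    [0.5,0,0,0,0],
    [0.5,0,0,0,0],
    [0.5,0,0,0,0],
    [0.5,0,0,0,0],
    [0.5,0,0,0,0],
    [0.5,0,0,0,0],
    [0.5,0,0,0,0],
    [0.5,0,0,0,0],
    [0.5,0,0,0,0],
    [0.5,0,0,0,0]
  ]
}}

```text
t: 31.35
eef_pos: [494.8, -23.1, 376.6]
tcp_rot: [0.048, 1.571, 1.577]
ft_force: [-0.9, 0.1, -0.2]
opening: 0.503
```

Request:
{"name": "apply_moves", "arguments": {
  "increments": [
    [0.5,0,0,0,0],
    [0.5,0,0,0,0],
    [0.5,0,0,0,0],
    [0.5,0,0,0,0],
    [0.5,0,0,0,0],
    [0.5,0,0,0,0],
    [0.5,0,0,0,0],
    [0.5,0,0,0,0],
    [0.5,0,0,0,0],
    [0.5,0,0,0,0]
  ]
}}

```text
t: 32.35
eef_pos: [494.8, -23.1, 376.6]
tcp_rot: [-0.387, 1.571, 1.142]
ft_force: [-0.3, -0.6, 0.0]
opening: 0.502
```

Request:
{"name": "apply_moves", "arguments": {
  "increments": [
    [0.5,0,0,0,0],
    [0.5,0,0,0,0],
    [0.5,0,0,0,0],
    [0.5,0,0,0,0],
    [0.5,0,0,0,0],
    [0.5,0,0,0,0],
    [0.5,0,0,0,0],
    [0.5,0,0,0,0],
    [0.5,0,0,0,0],
    [0.5,0,0,0,0]
  ]
}}

```text
t: 33.35
eef_pos: [494.8, -23.1, 376.6]
tcp_rot: [-0.268, 1.571, 1.262]
ft_force: [0.4, -0.2, 0.0]
opening: 0.495
```

Request:
{"name": "apply_moves", "arguments": {
  "increments": [
    [0.5,0,0,0,0],
    [0.5,0,0,0,0],
    [0.5,0,0,0,0],
    [0.5,0,0,0,0],
    [0.5,0,0,0,0],
    [0.5,0,0,0,0],
    [0.5,0,0,0,0],
    [0.5,0,0,0,0],
    [0.5,0,0,0,0],
    [0.5,0,0,0,0]
  ]
}}

```text
t: 34.35
eef_pos: [494.8, -23.1, 376.6]
tcp_rot: [-0.466, 1.571, 1.063]
ft_force: [0.6, 0.5, -0.4]
opening: 0.503
```

Request:
{"name": "apply_moves", "arguments": {
  "increments": [
    [0.5,0,0,0,0],
    [0.5,0,0,0,0],
    [0.5,0,0,0,0],
    [0.5,0,0,0,0],
    [0.5,0,0,0,0],
    [0.5,0,0,0,0],
    [0.5,0,0,0,0],
    [0.5,0,0,0,0],
    [0.5,0,0,0,0],
    [0.5,0,0,0,0]
  ]
}}

```text
t: 35.35
eef_pos: [494.8, -23.1, 376.6]
tcp_rot: [0.259, 1.571, 1.788]
ft_force: [0.4, -0.6, -0.1]
opening: 0.5
```

```bash
python3 amp.py
```

```text
36.25 [-212.0, -210.5, -210.5, -208.5, -208.5, -210.5, -210.5, -210.5, -213.5, -213.5, -214.0, -214.5, -214.0, -213.5, -213.5, -213.5, -210.5, -210.5]
```

The swing is down to about ±2.5°. Waiting a few more seconds.

Request:
{"name": "apply_moves", "arguments": {
  "increments": [
    [0.5,0,0,0,0],
    [0.5,0,0,0,0],
    [0.5,0,0,0,0],
    [0.5,0,0,0,0],
    [0.5,0,0,0,0],
    [0.5,0,0,0,0],
    [0.5,0,0,0,0],
    [0.5,0,0,0,0],
    [0.5,0,0,0,0],
    [0.5,0,0,0,0]
  ]
}}

```text
t: 37.25
eef_pos: [494.8, -23.1, 376.6]
tcp_rot: [-0.257, 1.571, 1.272]
ft_force: [-0.5, 0.0, -0.1]
opening: 0.501
```

Request:
{"name": "apply_moves", "arguments": {
  "increments": [
    [0.5,0,0,0,0],
    [0.5,0,0,0,0],
    [0.5,0,0,0,0],
    [0.5,0,0,0,0],
    [0.5,0,0,0,0],
    [0.5,0,0,0,0],
    [0.5,0,0,0,0],
    [0.5,0,0,0,0],
    [0.5,0,0,0,0],
    [0.5,0,0,0,0]
  ]
}}

```text
t: 38.25
eef_pos: [494.8, -23.1, 376.6]
tcp_rot: [-0.207, 1.571, 1.322]
ft_force: [0.4, 1.1, -0.3]
opening: 0.502
```

Request:
{"name": "apply_moves", "arguments": {
  "increments": [
    [0.5,0,0,0,0],
    [0.5,0,0,0,0],
    [0.5,0,0,0,0],
    [0.5,0,0,0,0],
    [0.5,0,0,0,0],
    [0.5,0,0,0,0],
    [0.5,0,0,0,0],
    [0.5,0,0,0,0],
    [0.5,0,0,0,0],
    [0.5,0,0,0,0]
  ]
}}

```text
t: 39.25
eef_pos: [494.8, -23.1, 376.6]
tcp_rot: [-0.702, 1.571, 0.827]
ft_force: [0.3, 0.2, -0.1]
opening: 0.5
```

Request:
{"name": "apply_moves", "arguments": {
  "increments": [
    [0.5,0,0,0,0],
    [0.5,0,0,0,0],
    [0.5,0,0,0,0],
    [0.5,0,0,0,0],
    [0.5,0,0,0,0],
    [0.5,0,0,0,0],
    [0.5,0,0,0,0],
    [0.5,0,0,0,0],
    [0.5,0,0,0,0],
    [0.5,0,0,0,0]
  ]
}}

```text
t: 40.25
eef_pos: [494.8, -23.1, 376.6]
tcp_rot: [-0.806, 1.571, 0.723]
ft_force: [-0.2, -0.3, -0.6]
opening: 0.498
```

Request:
{"name": "apply_moves", "arguments": {
  "increments": [
    [0.5,0,0,0,0],
    [0.5,0,0,0,0],
    [0.5,0,0,0,0],
    [0.5,0,0,0,0],
    [0.5,0,0,0,0],
    [0.5,0,0,0,0],
    [0.5,0,0,0,0],
    [0.5,0,0,0,0],
    [0.5,0,0,0,0],
    [0.5,0,0,0,0]
  ]
}}

```text
t: 41.25
eef_pos: [494.8, -23.1, 376.5]
tcp_rot: [0.201, 1.571, 1.73]
ft_force: [0.7, 0.2, -0.4]
opening: 0.499
```

Request:
{"name": "apply_moves", "arguments": {
  "increments": [
    [0.5,0,0,0,0],
    [0.5,0,0,0,0],
    [0.5,0,0,0,0],
    [0.5,0,0,0,0],
    [0.5,0,0,0,0],
    [0.5,0,0,0,0],
    [0.5,0,0,0,0],
    [0.5,0,0,0,0],
    [0.5,0,0,0,0],
    [0.5,0,0,0,0]
  ]
}}

```text
t: 42.25
eef_pos: [494.8, -23.1, 376.6]
tcp_rot: [-0.292, 1.571, 1.237]
ft_force: [0.4, 0.1, 0.0]
opening: 0.498
```

```bash
python3 fin.py && python3 -c "
from cell import env
print(env.job_done())"
```

```text
t 42.75 moving px scene/side 0 0
-2 scene tape [-197.9] now [-217.7, -200.9, -198.3]
0 scene tape [-226.4, -197.7] now [-226.5, -224.3, -200.8, -198.1]
2 scene tape [-221.9, -198.3] now []
4 scene tape [-222.3, -197.7] now [-201.5, -197.9]
side strap z -12 130.0 38.0 -220.0 -201.0
side strap z -20 129.0 36.0 -220.0 -201.0
side strap z -30 128.0 38.0 -220.0 -201.0
side strap z -40 128.0 39.0 -221.0 -201.0
tin 0.0
hung 0.011
the job is handed in; nothing more can be done
None
```

The sound plaque now hangs free on the drying rail with its hook centred on the red tape, and the job was handed in at about 43 s. It was the -y one of the three in the rack. I pinched it by its strap because the hook would have fouled the gripper body in a top-down grasp of the block. I hooked it over the uncovered end, slid it under the cover to the tape and let it go gradually.

**Position:** measured along the rail, the hook centre is at about -210.5 to -211 mm and the tape centre at -210 mm. That is within about 1 mm by both cameras, on a calibration good to about 2 mm.

**Still:** the plaque swung for about 20 s after release, so I waited. The last check showed no moving pixels in either camera view.

**Left alone:** the two chipped plaques are still in the rack, checked by eye in the last picture. The tin's picture region did not change, and the hung plaque's changed by only 1%. The robot stands clear of everything.

**Disagreements:**
- Just before release, the picture put the hook about 1.5 mm farther to -y than the arm's own reading. I split the difference with a 1 mm shift.
- Early in the slide the hook briefly pressed on the rail with about 7 N. I raised it slightly and it then moved free.

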